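# Unlock the eccentric cam and push the vial carriage home

## Task

The vial carriage of the light-gate fixture is held back by an eccentric cam. Working only with the fingertips, push the cam's upright pin round until the low point of the cam squarely faces the roller on the carriage's side arm, and only then push the carriage forward by its end plate until it is fully home, with its vial between the two black posts. Do not touch or lift the vial, and leave the things standing round the fixture where they are.

Things in the scene. Friction and masses are not known exactly. Their poses are not given: they have to be found in the camera images.
- fixture: Fixed aluminium base plate, 10 mm thick. Origin on the bench right under the cam's vertical axis; x is the carriage's forward direction (away from the robot), y left, z up. Plate spans x -120..80, y -195..75 mm. The carriage, 50 mm wide, block top 40 mm above the bench, runs on a rail at y = -130 mm. Two fixed black posts (20 x 14 mm, 94 mm high) at x = 16, y = -88 and -172 mm.
- cam (a joint): Angle (rad, counter-clockwise from above) of the flat steel eccentric disc, radius 35 mm, top 26 mm above the bench, centre 18 mm off its axis. At 0, and again at 6.283, its low point faces the roller (fixture -x); at 3.14 its high point (53 mm) does and blocks the carriage. Turns -0.6 to 6.88, starts 1.94 to 4.34, reaches low either way, stays where left; friction 0.3 N m, about 7 N at the pin.
- pin_top (a point): Centre of the top of the cam's upright steel pin, 12 mm in diameter, top 78 mm above the bench. It stands on the cam's high side, 43 mm from the axis, at angle cam from the fixture's +x, and can be pushed from any side. Below are the hub bolt (top 34 mm) and, on the roller's side, the side arm and roller bolt (top 34 mm): keep fingertips above 40 mm.
- cam_low (a point): The low point of the cam: the point of its rim nearest the axis (17 mm), on the side away from the pin, 19 mm above the bench.
- carriage (a joint): Travel of the carriage along the fixture's +x, m: 0 at the start (drawn back towards the robot), 0.036 fully home against its stop, with the roller then 2 mm short of the cam's low point. About 2.5 N of friction; stays where left. With the cam not turned, the roller meets the cam after 2 to 17 mm.
- end_plate (a point): Point on the rear (robot-side, facing -x of the fixture) face of the carriage's upright aluminium end plate, centred on its width, 70 mm above the bench. The plate is 8 mm thick, 50 mm wide and its top edge is 85 mm above the bench. It moves with the carriage. Push here along +x of the fixture.
- roller (a point): Centre of the 16 mm steel roller below the end of the carriage's side arm, 18 mm above the bench, on the line through the cam's axis along the fixture's x. At the start it is 63 mm from the cam's axis.
- sample_vial: Crimped glass vial with amber sample and white cap, 27 mm diameter, 61 mm high, loose in a 15 mm deep socket of the carriage, 75 mm ahead of the end plate's rear face. Origin at the centre of its underside, 25 mm above the bench; top 86 mm above the bench.
- side_vial: Bystander: glass vial 27 mm diameter, 61 mm high, standing on the bench beside the fixture. Origin at the centre of its underside.
- side_beaker: Bystander: empty glass beaker 51 x 57 mm, 62 mm high, standing on the bench by the fixture. Origin at the centre of its underside.
- side_timer: Bystander: white bench timer 62 x 68 mm, 19 mm high, lying on the bench by the fixture. Origin at the centre of its underside.

How it is judged:
By the outcome, as a careful person would: the job done as asked, in the order asked, and still so for the second after the job is handed in, with the robot touching nothing.
It also fails if it takes over 56 s, if anything falls off the work surface, if the arm or the gripper's body presses on something with over 40 N, if the wrist force passes 120 N, or if a joint passes its speed limit or range.

## Robot

A 6-joint arm with a two-finger parallel gripper is mounted at the origin on a cart in front of the work surface, level with it; the furniture and walls round the work are solid. World frame = base frame: x ahead of the robot, y to its left, z up, the work surface at z = 0. Lengths are in m, angles in degrees, forces in N, time in s.
With the tool pointing down it reaches from about 0.3 to 0.75 m from the base axis. Payload 8.5 kg.
Tool frame: the origin (TCP) lies midway between the tips of the shut fingers; the grasp point (between the pads) lies env.tcp_to_grasp behind it (env.tcp_to_grasp is the distance from the TCP to the grasp point, in m); z points along the fingers, y is the line along which they close (so a half turn about z gives the same grasp; the last joint's range is limited). The gripper opens to 85 mm and grips with 20 to 120 N. Pads are 22 mm wide; open, the fingers measure 114 mm over their backs; the gripper's body (76 mm by 85 mm) begins 54 mm behind the grasp point. The pads swing forward as they close: fully open they stand 13 mm farther back than shut.
Start: joints at [52.752, 21.807, 74.336, -0, 83.858, -12.336], TCP at [0.232, 0.499, 0.231] pointing down, gripper open.
Joint ranges: [-178.18, 178.18], [-50.72, 133.34], [12.68, 142.11], [-81.47, 261.47], [9.98, 163.14], [-165.26, 165.26]. Speed limits (degrees/s): [136.94, 136.94, 180, 180, 180, 180].

## Interface

Orientations are given as a 3x3 rotation matrix whose columns are the frame's x, y, z axes.
In Python, from rig import observe, optics, job, env gives the robot as it stands. The module is installed in compiled form; this text tells all that it offers.
- The arm moves only by the shell command python3 -m jog 'ROWS' [FORCE]. ROWS is JSON, a list of rows, each a list of 7 numbers: the turn, a rotation vector about the tool's x, y, z in rad, then the shift along the tool's x, y, z in m, then the opening in per cent of the stroke, from 0 (shut) to 100 (fully open). A call has 1 to 10 rows; each row shifts and turns the commanded pose from where the row before left it, along the tool's axes as they then stand; what a row does not reach is not made up. A row lasts 1/8 s, in which the tool goes at most 62.5 mm and 10.7 degrees, less where a joint would pass 70% of its speed; a pose out of reach is approached as far as the arm can. A call is refused whole if a number of a shift passes 0.0625 or a number of a turn 0.188, either way. A call with a gripper value outside its range is refused whole. The fingers move at their own pace and stop on an object; FORCE is the grip in N (left out, the last holds). Time passes only in rows, so rows that do not move let the fingers close. It gives the time, the measured TCP pose, the force, the opening and the grip force at its end, in the units of the state.
- observe(): the state, without advancing time (a new reading comes with each control period).
- optics.get_image(name): name is "scene" or "top" or "wrist"; returns a dict with "pixels" (420x560x3 uint8, red, green, blue), "mtx" (3x3 intrinsics, pixels), "rvec" (rotation vector, rad) and "tvec" (3), from world to camera coordinates, as OpenCV has them. Camera axes: x right, y down, z forward; pixel columns grow to the right and rows downward; lengths in m; the calibration is good to about 2 mm. The wrist camera is an equidistant fisheye: a pixel r from the principal point sees the ray r / f radians off the axis. A picture is of the moment at which its call begins. There is no depth.
- job.close_job(): hands the job in; it is judged then, once.
The state is a dict: "time_s": time; "q": joint angles; "qvel": joint speeds; "joint_efforts": joint torques, N m; "position": TCP position; "tool_rot": TCP orientation; "ft_force": force on the tool from outside, world axes, zero at the start; "wrist_torque": the same for the moment, N m; "grip_width": finger opening in m; "gripper_force": force on a finger pad.
Only numpy, scipy, OpenCV 4.12 (cv2) and the standard library are available. Lean on these libraries where they do the work, as an engineer would, in place of code of your own. Each camera call takes 0.05 s, during which the arm holds its last target. There are 200 camera calls.

## Working session

There is one attempt and no reset: what is moved stays moved. The work goes in short steps, Python scripts to look and compute and a shell command to move; the robot and the scene stay as the last step left them, time stands still between calls to the robot, and variables do not carry over. Pictures are saved under pics/ and viewed, at most 11 in all, crops included, and the job is handed in when it is done.

```bash
mkdir -p pics; python3 - <<'E'
from rig import observe, optics, env
import cv2,pickle
o=observe();print(o['time_s'],o['position'],o['tool_rot'],o['grip_width'],env.tcp_to_grasp)
for n in('scene','top'):
    d=optics.get_image(n);pickle.dump(d,open(n+'0.pkl','wb'))
    cv2.imwrite(f'pics/{n}0.png',cv2.resize(d['pixels'][:,:,::-1],(800,600),interpolation=cv2.INTER_CUBIC))
E
```

```text
0.0 [0.2314683  0.49857868 0.23070439] [[-9.06972034e-01  4.21189822e-01 -9.29728921e-04]
 [ 4.21190709e-01  9.06971317e-01 -1.19005814e-03]
 [ 3.41997088e-04 -1.47094264e-03 -9.99998860e-01]] 0.08565394302946414 0.0187
```

View pics/top0.png

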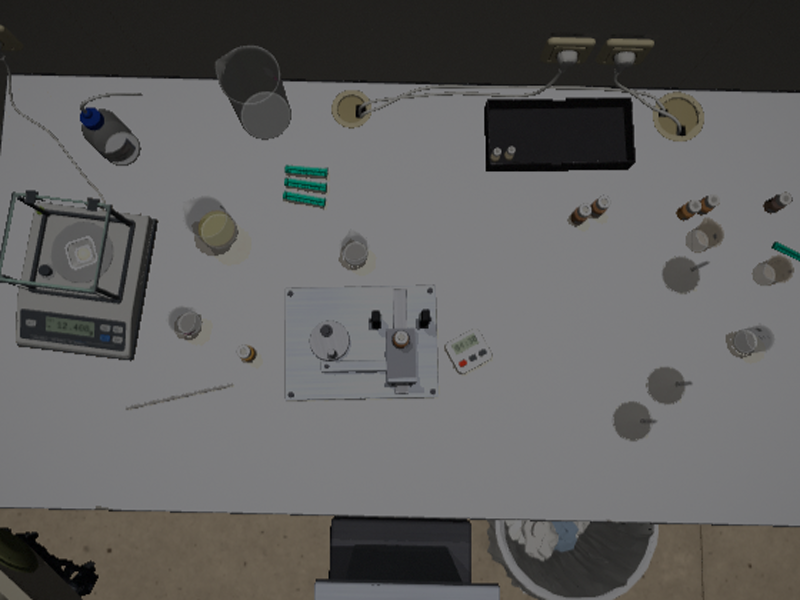

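View pics/scene0.png

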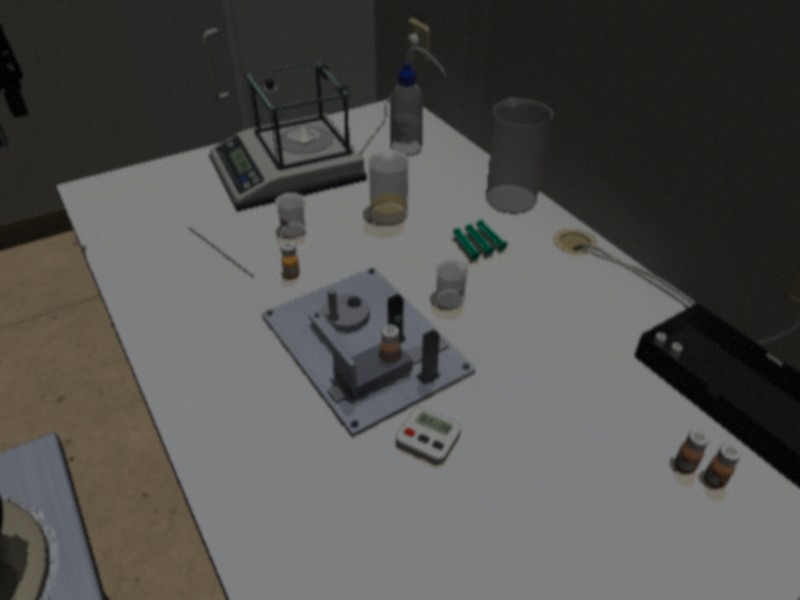

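The top view shows the fixture plate at about (285–437, 286–400), with the cam near (330, 342). The carriage is on the right near (402, 355), the timer is at (468, 352), and the beaker is at (353, 252). The scene view agrees. I'll enlarge the fixture next.

```bash
python3 - <<'E'
import cv2,pickle
d=pickle.load(open('top0.pkl','rb'));p=d['pixels'][195:285,192:312,::-1]
p=cv2.convertScaleAbs(p,alpha=1.3)
cv2.imwrite('pics/topc.png',cv2.resize(p,None,fx=6.5,fy=6.5,interpolation=cv2.INTER_CUBIC))
d=pickle.load(open('scene0.pkl','rb'));p=d['pixels'][180:305,180:340,::-1]
cv2.imwrite('pics/scenec.png',cv2.resize(p,None,fx=4.75,fy=4.75,interpolation=cv2.INTER_CUBIC))
E
```

```text
(no output)
```

View pics/topc.png

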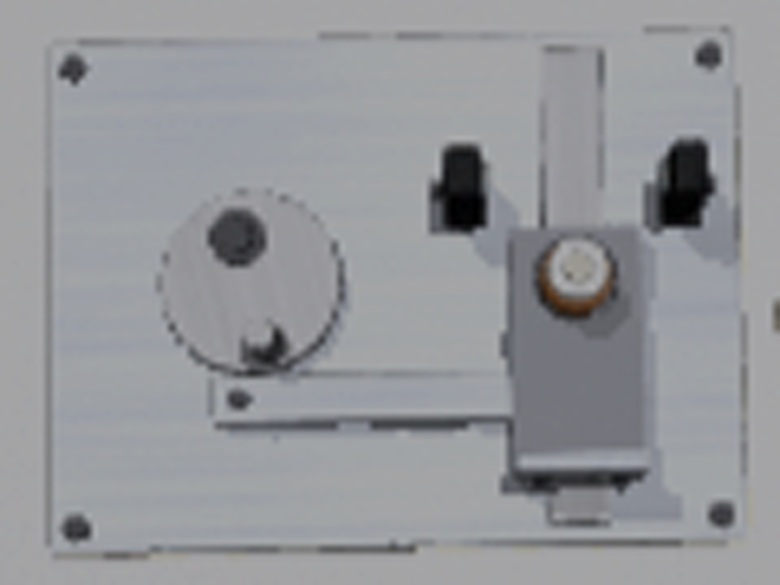

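View pics/scenec.png

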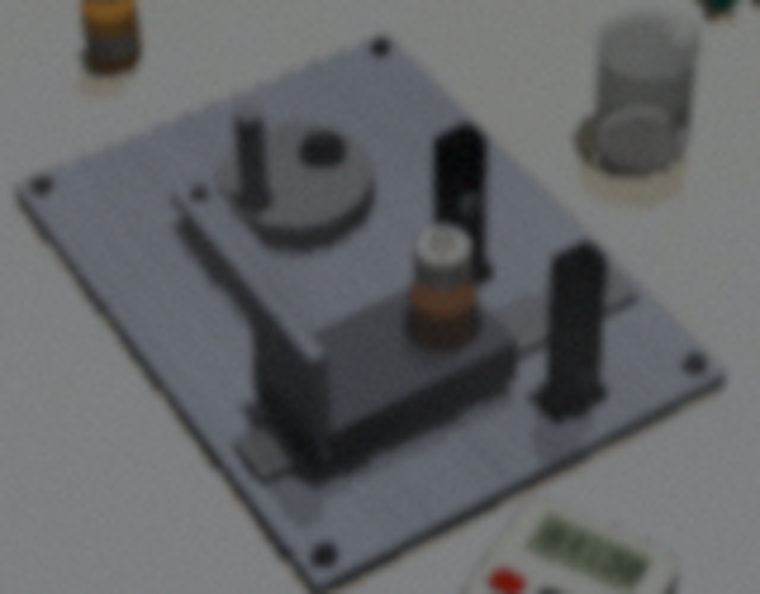

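The top crop shows plate corners at (50,42), (733,30), (742,543) and (50,550), the hub bolt at (237,237), the arm bolt at (239,399), and the pin near (265,340). In the scene crop, the pin top is at (250,115) and the plate corners are at (382,38), (18,190), (315,588) and (722,375). I'll fit the fixture pose and cam angle to these.

```bash
cat > h.py <<'E'
import numpy as np,cv2,pickle
from scipy.optimize import least_squares
T=pickle.load(open('top0.pkl','rb'));S=pickle.load(open('scene0.pkl','rb'))
def proj(d,P): return cv2.projectPoints(np.array(P,float).reshape(-1,1,3),d['rvec'],d['tvec'],d['mtx'],None)[0][:,0]
def ct(p): return np.array(p)/6.5+[192,195]
def cs(p): return np.array(p)/4.75+[180,180]
def world(f,P):
    P=np.array(P,float).reshape(-1,3)/1000; c,s=np.cos(f[2]),np.sin(f[2])
    return np.c_[f[0]+c*P[:,0]-s*P[:,1],f[1]+s*P[:,0]+c*P[:,1],P[:,2]]
E
python3 - <<'E'
from h import *
L=[(80,75,10),(80,-195,10),(-120,-195,10),(-120,75,10),(0,0,34)]
t=ct([(50,42),(733,30),(742,543),(50,550),(237,237)]); s=cs([(382,38),(722,375),(315,588),(18,190),(322,145)])
r=lambda f:np.r_[(proj(T,world(f,L))-t).ravel(),(proj(S,world(f,L))-s).ravel()]
o=least_squares(r,[.45,.05,0],x_scale=[.01,.01,.01],loss='soft_l1');f=o.x
print(f,np.degrees(f[2]));print(r(f).reshape(-1,2).round(1).tolist())
np.save('f.npy',f)
# pin: scene top (250,115)
pin=lambda a,z:(43*np.cos(a),43*np.sin(a),z)
q=lambda a:(proj(S,world(f,pin(a[0],78)))-cs([(250,117)])).ravel()
for a0 in(2.5,3.8):
  w=least_squares(q,[a0]);a=w.x[0];print('cam',a,w.fun, 'top crop pin top,base',((proj(T,world(f,[pin(a,78),pin(a,26)]))-[192,195])*6.5).round(), 'pin',world(f,pin(a,78)))
print('roller bolt top crop',(proj(T,world(f,(-63,0,34)))-[192,195])*6.5)
R=cv2.Rodrigues(T['rvec'])[0];print('topcam',-R.T@T['tvec'].ravel())
print('endplate',world(f,(-16-13+0,-130,70)))
Wd=world(f,[(-79,-130,85),(-79,-105,85),(-79,-155,85)]);print(((proj(T,Wd)-[192,195])*6.5).round())
E
```

```text
[0.57930361 0.14894831 0.04128456] 2.3654312202981664
[[0.6, 0.2], [0.8, 0.1], [1.6, -0.3], [0.6, 0.6], [0.6, -0.3], [0.5, -1.9], [0.7, -0.9], [-1.0, -0.3], [-2.0, -1.9], [-0.6, -1.7]]
cam 3.505948456826002 [ 0.27844356 -0.55471478] top crop pin top,base [[274. 330.]
 [283. 340.]] pin [[0.53979306 0.1319802  0.078     ]]
cam 3.505948452378837 [ 0.27844348 -0.55471482] top crop pin top,base [[274. 330.]
 [283. 340.]] pin [[0.53979306 0.1319802  0.078     ]]
roller bolt top crop [[242.26443646 399.22529068]]
topcam [0.44037732 0.03947203 1.39488182]
endplate [[0.55569378 0.01786217 0.07      ]]
[[586. 428.]
 [518. 430.]
 [654. 427.]]
```

Fixture origin is about (0.579, 0.149) with yaw about 2.4°, and the cam is at about 3.5 rad. The shorter way round is counter-clockwise, and the last joint has range for it. I'll move above the pin and then turn the tool.

```bash
python3 -m jog '[[0,0,0,-0.0434,-0.0203,0.008,35],[0,0,0,-0.0434,-0.0203,0.008,35],[0,0,0,-0.0434,-0.0203,0.008,35],[0,0,0,-0.0434,-0.0203,0.008,35],[0,0,0,-0.0434,-0.0203,0.008,35],[0,0,0,-0.0434,-0.0203,0.008,35],[0,0,0,-0.0434,-0.0203,0.008,35],[0,0,0,-0.0434,-0.0203,0.008,35],[0,0,0,-0.0434,-0.0203,0.008,35],[0,0,0,-0.0434,-0.0203,0.008,35]]' 20
python3 -m jog '[[0,0,0.178,0,0,0,35],[0,0,0.178,0,0,0,35],[0,0,0.178,0,0,0,35],[0,0,0.178,0,0,0,35],[0,0,0.178,0,0,0,35],[0,0,0.178,0,0,0,35],[0,0,0.178,0,0,0,35],[0,0,0.178,0,0,0,35],[0,0,0.178,0,0,0,35],[0,0,0.178,0,0,0,35]]'
python3 -m jog '[[0,0,0.178,0,0,0,35],[0,0,0.178,0,0,0,35],[0,0,0.178,0,0,0,35],[0,0,0,0,0,0,35]]'
python3 - <<'E'
from rig import observe,optics
import cv2,numpy as np,pickle
o=observe();R=np.array(o['tool_rot']);print(o['position'],np.degrees(np.arctan2(R[1,1],R[0,1])),o['q'],R[:,2])
d=optics.get_image('wrist');pickle.dump(d,open('w0.pkl','wb'))
cv2.imwrite('pics/w0.png',cv2.resize(d['pixels'][:,:,::-1],(800,600),interpolation=cv2.INTER_CUBIC))
E
```

```text
time_s: 1.35
position: [0.5405, 0.1305, 0.1508]
tool_rot: [[-0.907, 0.421, -0.001], [0.421, 0.907, 0.0], [0.001, -0.0, -1.0]]
ft_force: [0.0, 1.1, -0.1]
grip_width: 0.0296
gripper_force: 0.0
time_s: 2.6
position: [0.5396, 0.1319, 0.151]
tool_rot: [[0.605, 0.796, -0.001], [0.796, -0.605, -0.0], [-0.001, -0.001, -1.0]]
ft_force: [1.2, 0.1, -0.3]
grip_width: 0.0298
gripper_force: 0.0
time_s: 3.1
position: [0.5396, 0.1319, 0.151]
tool_rot: [[0.923, 0.384, -0.001], [0.384, -0.923, -0.0], [-0.001, -0.0, -1.0]]
ft_force: [0.6, -0.1, 0.4]
grip_width: 0.0296
gripper_force: 0.0
[0.53962796 0.13189418 0.15102096] -67.40151673310797 [1.52349932e+00 2.64013161e+01 8.08988595e+01 1.15237553e-04
 7.27400071e+01 6.89249771e+01] [-7.01124501e-04 -1.67259685e-05 -9.99999754e-01]
```

View pics/w0.png

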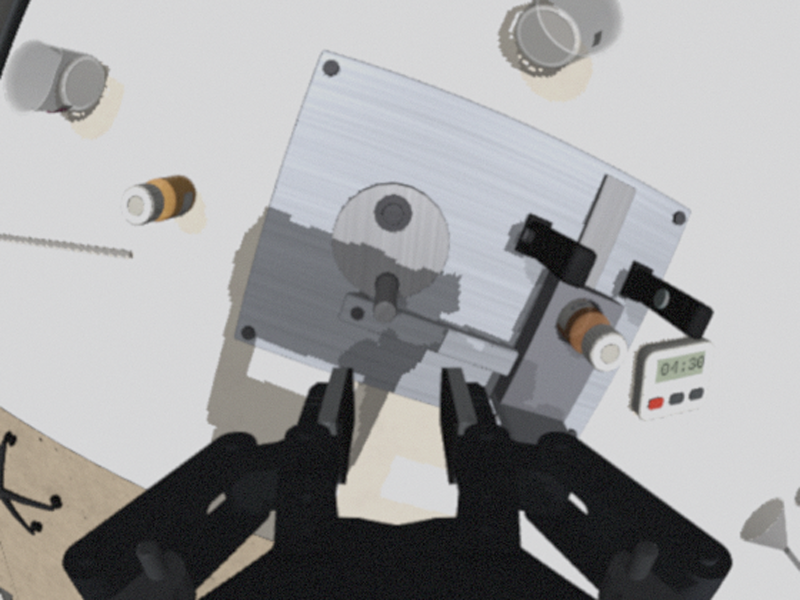

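The wrist picture shows the pin top at (385,308), the hub bolt at (393,212), the arm bolt at (357,313), and plate corners at (325,52), (690,210) and (237,340). I'll refine the pose from these.

```bash
cat >> h.py <<'E'
def wp(d,P):
    R=cv2.Rodrigues(np.array(d['rvec'],float))[0];c=np.array(P).reshape(-1,3)@R.T+np.ravel(d['tvec'])
    th=np.arctan2(np.hypot(c[:,0],c[:,1]),c[:,2]);u=c[:,:2]/np.hypot(c[:,0],c[:,1])[:,None]
    K=d['mtx'];return np.c_[K[0,2]+K[0,0]*th*u[:,0],K[1,2]+K[1,1]*th*u[:,1]]
def ray(d,p,z):
    return least_squares(lambda v:(wp(d,[v[0],v[1],z])-p).ravel(),[.56,.1]).x
E
python3 - <<'E'
from h import *
W=pickle.load(open('w0.pkl','rb'));f0=np.load('f.npy')
px=np.array([(325,52),(690,210),(237,340),(393,212),(357,313)])*.7
L=[(80,75,10),(80,-195,10),(-120,75,10),(0,0,34),(-63,0,34)]
r=lambda f:(wp(W,world(f,L))-px).ravel()
f=least_squares(r,f0,x_scale=.01,loss='soft_l1').x
print(f,r(f).reshape(-1,2).round(1).tolist())
p=ray(W,np.array([385,308])*.7,.078);print('pin',p)
for g in(f,f0,(f+f0)/2):
  d=p-g[:2];print('r',np.hypot(*d),'cam',np.arctan2(d[1],d[0])-g[2]+2*np.pi)
np.save('f1.npy',f)
E
```

```text
[0.58008002 0.15091074 0.04468168] [[-1.9, -2.9], [2.5, -0.1], [-2.9, -0.4], [0.6, 1.5], [0.5, 0.6]]
pin [0.54134357 0.1392755 ]
r 0.040446153314729984 cam 3.3887065191019454
r 0.03917304628213703 cam 3.349814016253859
r 0.03980070290990422 cam 3.3695984225236524
```

```bash
python3 -m jog '[[0,0,0,0.0032,-0.0042,0,40],[0,0,0.09,0,0,0.02,40],[0,0,0,0,0,0.02,40],[0,0,0,0,0,0.02,40],[0,0,0,0,0,0.012,40],[0,0,0,0,0,0.012,40],[0,0,0,0,0,0.010,40],[0,0,0,0,0,0.006,40],[0,0,0,0,0,0,40]]'
python3 -m jog '[[0,0,0,0,0,0,10],[0,0,0,0,0,0,10],[0,0,0,0,0,0,10],[0,0,0,0,0,0,10],[0,0,0,0,0,0,10]]' 20
python3 - <<'E'
from h import *
from rig import observe
o=observe();p=np.array(o['position']);R=np.array(o['tool_rot']);print(p,np.degrees(np.arctan2(R[1,1],R[0,1])),o['q'][5])
for g in(np.load('f.npy'),np.load('f1.npy')):
  d=p[:2]-g[:2];print(np.hypot(*d),np.arctan2(d[1],d[0])-g[2]+2*np.pi)
E
```

```text
time_s: 4.28
position: [0.5411, 0.137, 0.0511]
tool_rot: [[0.954, 0.298, -0.0], [0.298, -0.954, -0.0], [-0.0, -0.0, -1.0]]
ft_force: [0.7, 0.1, 0.2]
grip_width: 0.0338
gripper_force: 0.0
time_s: 4.9
position: [0.5411, 0.1373, 0.0517]
tool_rot: [[0.954, 0.298, 0.0], [0.298, -0.954, 0.001], [0.0, -0.0, -1.0]]
ft_force: [-2.3, 4.0, 5.9]
grip_width: 0.0112
gripper_force: 21.0
[0.54110154 0.13731247 0.05172698] -72.6472182180046 74.70578865395903
0.03993482659133735 3.395967452207108
0.04128237576132916 3.432575136468568
```

```bash
python3 -m jog '[[0,0,0,0,0,0,20],[0,0,-0.15,0,0.0064,0,20],[0,0,-0.15,0,0.0064,0,20],[0,0,-0.15,0,0.0064,0,20],[0,0,-0.15,0,0.0064,0,20],[0,0,-0.15,0,0.0064,0,20],[0,0,-0.15,0,0.0064,0,20],[0,0,0,0,0,0,20]]'
cat > s.py <<'E'
from h import *
from rig import observe
o=observe();p=np.array(o['position']);R=np.array(o['tool_rot']);y=np.degrees(np.arctan2(R[1,1],R[0,1]));print(p,'tooly',y,o['q'][5],'F',o['ft_force'])
for g in(np.load('f.npy'),np.load('f1.npy')):
  d=p[:2]-g[:2];a=np.arctan2(d[1],d[0]);print('r',np.hypot(*d),'head',np.degrees(a)%360,'cam',(a-g[2])%(2*np.pi))
E
python3 s.py
```

```text
time_s: 5.9
position: [0.5639, 0.1083, 0.0507]
tool_rot: [[0.358, 0.934, -0.002], [0.934, -0.358, 0.001], [-0.0, -0.002, -1.0]]
ft_force: [-2.2, 3.7, -0.3]
grip_width: 0.0172
gripper_force: 1.6
[0.56389962 0.10830627 0.05074669] tooly -20.997469534111644 20.028373323763773 F [-2.18118229  3.71517075 -0.28792575]
r 0.043463295319235304 head 249.24248516223025 cam 4.308817438910361
r 0.045573520415647155 head 249.20413273639747 cam 4.304750945325398
```

```bash
python3 -m jog '[[0,0,-0.15,0.0007,0.0064,0,20],[0,0,-0.15,0.0007,0.0064,0,20],[0,0,-0.15,0.0007,0.0064,0,20],[0,0,-0.15,0.0007,0.0064,0,20],[0,0,-0.15,0.0006,0.0064,0,20],[0,0,-0.15,0.0005,0.0064,0,20],[0,0,0,0,0,0,20],[0,0,0,0,0,0,10],[0,0,0,0,0,0,10],[0,0,0,0,0,0,10]]'
python3 s.py
```

```text
time_s: 7.15
position: [0.601, 0.1104, 0.0509]
tool_rot: [[-0.507, 0.862, -0.002], [0.862, 0.507, -0.003], [-0.001, -0.004, -1.0]]
ft_force: [-2.8, -6.2, 1.8]
grip_width: 0.011
gripper_force: 20.1
[0.60096518 0.11038702 0.05087184] tooly 30.459010163764837 -30.98678480549188 F [-2.81951338 -6.21514819  1.78667165]
r 0.04422891577382177 head 299.3248416335544 cam 5.182919456492456
r 0.045589051213933765 head 297.2657271645351 cam 5.143584011854561
```

```bash
python3 -m jog '[[0,0,0,0,0,0,20],[0,0,-0.155,0.0008,0.0066,0,20],[0,0,-0.155,0.0008,0.0066,0,20],[0,0,-0.155,0.0008,0.0066,0,20],[0,0,-0.155,0.0008,0.0066,0,20],[0,0,-0.155,0.0007,0.0066,0,20],[0,0,0,0,0,0,20],[0,0,0,0,0,0,10],[0,0,0,0,0,0,10],[0,0,0,0,0,0,10]]'
python3 s.py; python3 - <<'E'
from rig import optics,observe
import cv2,pickle,numpy as np
from h import *
d=optics.get_image('wrist');pickle.dump(d,open('w1.pkl','wb'))
cv2.imwrite('pics/w1.png',cv2.resize(d['pixels'][:,:,::-1],(800,600),interpolation=cv2.INTER_CUBIC))
E
```

```text
time_s: 8.4
position: [0.6218, 0.1367, 0.0515]
tool_rot: [[-0.965, 0.261, 0.003], [0.261, 0.965, -0.003], [-0.004, -0.002, -1.0]]
ft_force: [3.8, -8.8, -0.1]
grip_width: 0.0112
gripper_force: 20.1
[0.6217869  0.13666711 0.05150353] tooly 74.84636769931885 -72.93216016405965 F [ 3.78980241 -8.78652039 -0.06919475]
r 0.04422282297351524 head 343.87631829746965 cam 5.960489410903197
r 0.044072038706119386 head 341.14407270090373 cam 5.909405611791951
```

View pics/w1.png

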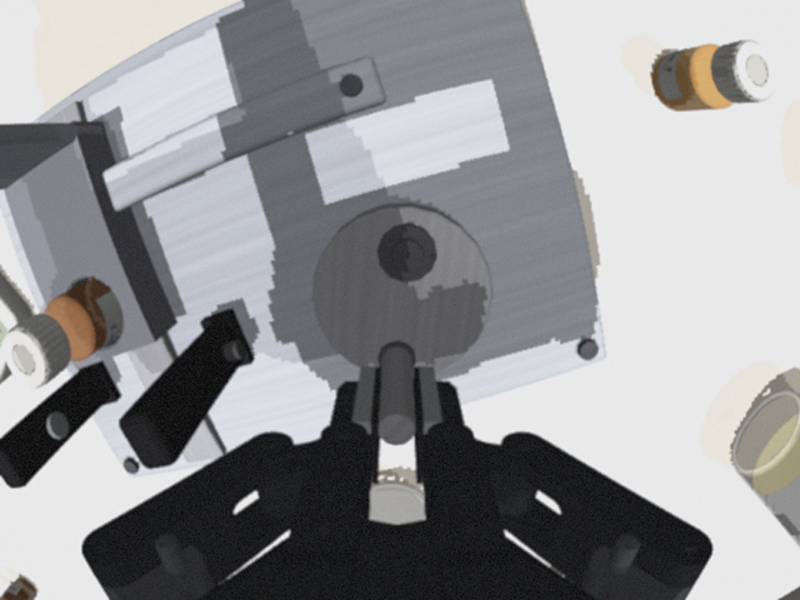

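The wrist picture shows the pin held between the pads at (397,360–430), the hub bolt at (407,251), the arm bolt at (351,85) and the disc around them. I'll work out the remaining angle from the hub-to-bolt line.

```bash
python3 - <<'E'
from h import *
from rig import observe
d=pickle.load(open('w1.pkl','rb'));p=np.array(observe()['position'])
h=ray(d,np.array([407,251])*.7,.034);b=ray(d,np.array([351,85])*.7,.034)
pb=ray(d,np.array([397,352])*.7,.028);pt=ray(d,np.array([397,428])*.7,.078)
print('hub',h,'bolt',b,np.hypot(*(h-b)),'yaw',np.degrees(np.arctan2(*(h-b)[::-1])),'pinbase edge',pb,'pintop',pt,'tcp',p)
pts=np.array([[.54110,.13731],p[:2]])
for c in(h,(np.load('f.npy')+np.load('f1.npy'))[:2]/2):print(c,[ (np.hypot(*(q-c)),np.degrees(np.arctan2(*(q-c)[::-1]))) for q in(p[:2],pt)])
E
```

```text
hub [0.57789394 0.15218679] bolt [0.5171394  0.14905293] 0.06083530971839079 yaw 2.9528371088709044 pinbase edge [0.61702362 0.13795599] pintop [0.61886646 0.13750138] tcp [0.62176005 0.13669396 0.05147127]
[0.57789394 0.15218679] [(np.float64(0.046521642894017196), np.float64(-19.452434632452004)), (np.float64(0.0435248063236647), np.float64(-19.718753959592267))]
[0.57969181 0.14992952] [(np.float64(0.04410120592873109), np.float64(-17.46468699553204)), (np.float64(0.04109880287973483), np.float64(-17.601620216246015))]
```

```bash
python3 -m jog '[[0,0,0,0,0,0,20],[0,0,-0.156,0.0022,0.0083,0,20],[0,0,-0.156,0.0009,0.0085,0,20],[0,0,0,0,0,0,10],[0,0,0,0,0,0,10],[0,0,0,0,0,0,10]]'
python3 s.py; python3 - <<'E'
from rig import optics
import cv2,pickle
d=optics.get_image('wrist');pickle.dump(d,open('w2.pkl','wb'))
cv2.imwrite('pics/w2.png',cv2.resize(d['pixels'][20:320,130:430,::-1],(600,600),interpolation=cv2.INTER_CUBIC))
E
```

```text
time_s: 9.2
position: [0.6221, 0.1552, 0.0516]
tool_rot: [[-0.999, -0.048, 0.004], [-0.048, 0.999, -0.001], [-0.004, -0.001, -1.0]]
ft_force: [6.8, -3.7, -2.0]
grip_width: 0.0113
gripper_force: 20.0
[0.62206051 0.15520394 0.05157893] tooly 92.75694681585334 -89.25095075640529 F [ 6.79168346 -3.72251367 -2.01049547]
r 0.04321210567943296 head 8.32370899333898 cam 0.10399156488795765
r 0.04219944796776034 head 5.839144811110279 cam 0.0572306219528924
```

View pics/w2.png

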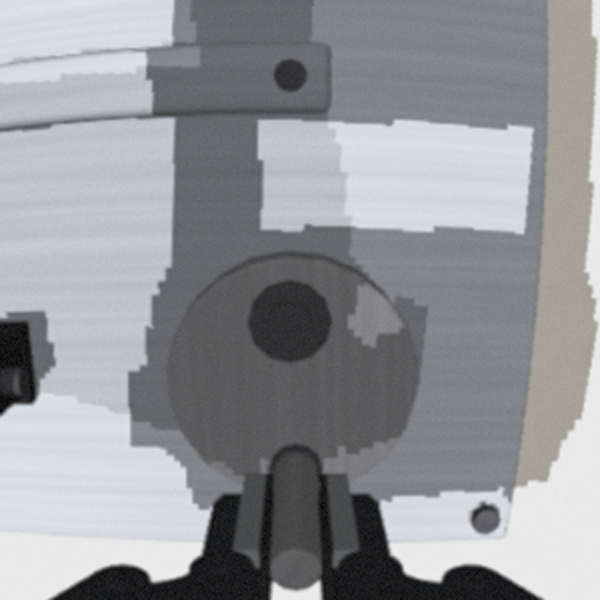

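In this crop the hub bolt is at (289,321), the arm bolt at (290,75), the pin foot at (296,455), and the disc edges at x = 168 and 420. The cam looks slightly past square, so I'll quantify that.

```bash
python3 - <<'E'
from h import *
d=pickle.load(open('w2.pkl','rb'))
R=lambda u,z:ray(d,np.array(u)/2+[130,20],z)
h=R((289,321),.034);b=R((290,75),.034);pt=R((296.5,570),.078);pb=R((296.5,455),.026)
e=(R((168,372),.026)+R((420,372),.026))/2
an=lambda v:np.degrees(np.arctan2(v[1],v[0]))
print('hub',h,'bolt',b,'yaw',an(h-b),'pin head',an(pt-h),an(pb-h),np.hypot(*(pt-h)),'disc',e,an(e-h))
# yaw from plate edge
print(an(R((548,0),.01)-R((505,538),.01)))
print(an(h-R((548,0),.01)))
E
```

```text
hub [0.57827838 0.15166784] bolt [0.51724097 0.14906311] yaw 2.4435768420310886 pin head 5.188957248140364 5.442548960159603 0.043819480354479856 disc [0.59417817 0.15363896] 7.066966656101649
-177.65802583947942
-36.231448717705824
```

```bash
python3 -m jog '[[0,0,0,0,-0.001,0,10],[0,0,0,0,-0.001,0,10],[0,0,0,0,0,0,10],[0,0,0,0,0,0,10]]'; python3 s.py
python3 -m jog '[[0,0,0,0,0,0,30],[0,0,0,0,0,0,30],[0,0,0,0,0,-0.03,30],[0,0,0,0,0,-0.03,30],[0,0,0,0,0,-0.04,30],[0,0,0,0.04,0,-0.02,30],[0,0,0,0.04,0,0,30],[0,0,0,0,0,0,0]]'
python3 - <<'E'
from rig import optics
import cv2,pickle
d=optics.get_image('wrist');pickle.dump(d,open('w3.pkl','wb'))
cv2.imwrite('pics/w3.png',cv2.resize(d['pixels'][:,:,::-1],(800,600),interpolation=cv2.INTER_CUBIC))
E
```

```text
time_s: 9.75
position: [0.6221, 0.1548, 0.0516]
tool_rot: [[-0.999, -0.048, 0.005], [-0.048, 0.999, 0.002], [-0.005, 0.001, -1.0]]
ft_force: [7.0, 4.5, -2.9]
grip_width: 0.011
gripper_force: 20.1
[0.62205224 0.15482637 0.05160849] tooly 92.77617487963295 -89.4306812121033 F [ 6.95935068  4.48153665 -2.86069007]
r 0.04315086321398021 head 7.829236343891658 cam 0.09536138909404214
r 0.04215446702006797 head 5.3297566538256715 cam 0.04834012143760927
time_s: 10.75
position: [0.5383, 0.1501, 0.1719]
tool_rot: [[-0.999, -0.049, -0.001], [-0.049, 0.999, -0.0], [0.001, 0.0, -1.0]]
ft_force: [0.5, 0.1, 0.6]
grip_width: 0.0085
gripper_force: 0.0
```

View pics/w3.png

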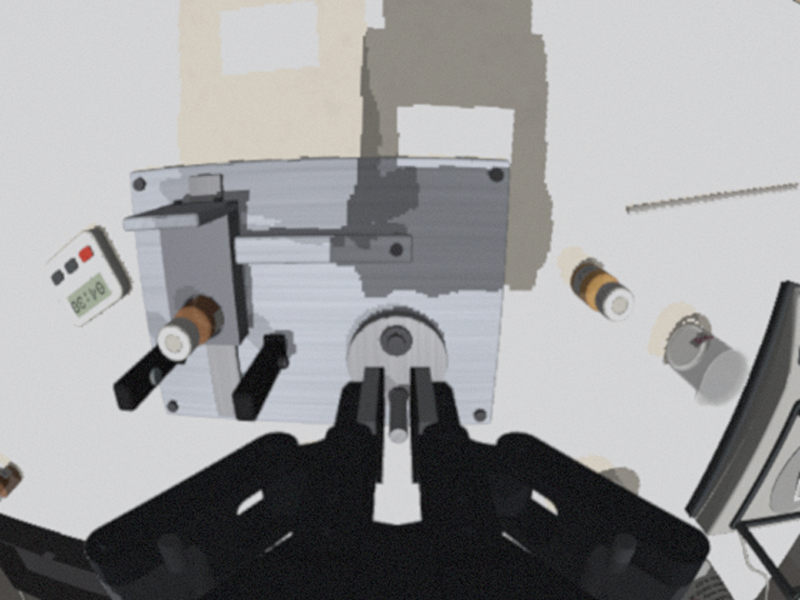

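After release, the wrist picture shows the hub bolt at (396,340), the arm bolt at (397,249), the pin top at (398,436), and the end-plate top edge from (126,222) to (232,206). I'll work out the cam angle and end plate from these.

```bash
python3 - <<'E'
from h import *
d=pickle.load(open('w3.pkl','rb'))
R=lambda u,z:ray(d,np.array(u)*.7,z)
an=lambda v:np.degrees(np.arctan2(v[1],v[0]))
h=R((396,340),.034);b=R((397,249),.034);pt=R((398.5,435),.078);pb=R((398,392),.026)
c=[R(u,.01) for u in((132,172),(509,160),(491,423))]
print('hub',h,'bolt',b,np.hypot(*(h-b)),'yaw',an(h-b),'edges',an(c[1]-c[0])-90,an(c[2]-c[1]),'pin',pt,np.hypot(*(pt-h)),an(pt-h),an(pb-h))
print('plate',R((126,218),.085),R((233,203),.085), 'vial',R((176,344),.086))
g=[.5785,.1516,np.radians(2.4)]
print('expected rear face',world(g,[(-79,-105,85),(-79,-155,85)]))
T0=np.load('f.npy')
# end plate in top0 crop, rear top edge
f=lambda p,z:least_squares(lambda v:(proj(T,[v[0],v[1],z])-ct(p)).ravel(),[.5,.03]).x
print('top rear edge',f((517,472),.085),f((652,468),.085),'vial',f((577,262),.086))
E
```

```text
hub [0.57678308 0.1517626 ] bolt [0.51632449 0.14947541] 0.06050183686665421 yaw 2.166508752673971 edges 2.6535748701157473 2.8716331303697196 pin [0.62133506 0.15545597] 0.044704805322441095 4.739001385058536 4.59387384544199
plate [ 0.49192333 -0.00285716] [0.48443476 0.06371085] vial [0.56531633 0.02341909]
expected rear face [[ 0.50396624  0.04338393  0.085     ]
 [ 0.50606002 -0.00657222  0.085     ]]
top rear edge [0.48919336 0.04069045] [ 0.49179683 -0.00879953] vial [0.56692147 0.02031643]
```

The cam reads about 2° past square. I'll go back over the pin, close, and nudge it about 1.6 mm in -y, allowing for the arm's give.

```bash
python3 -m jog '[[0,0,0,-0.04,0,0,30],[0,0,0,-0.04,0,0.02,30],[0,0,0,0,0,0.04,30],[0,0,0,0,0,0.03,30],[0,0,0,0,0,0.03,30],[0,0,0,0,0,0,10],[0,0,0,0,0,0,10],[0,0,0,0,0,0,10]]'
python3 -m jog '[[0,0,0,0,-0.0015,0,10],[0,0,0,0,-0.0015,0,10],[0,0,0,0,0,0,10],[0,0,0,0,0,0,10]]'
```

```text
time_s: 11.8
position: [0.6193, 0.1539, 0.0486]
tool_rot: [[-0.999, -0.048, -0.005], [-0.048, 0.999, -0.0], [0.005, 0.0, -1.0]]
ft_force: [1.9, 1.6, -27.3]
grip_width: 0.0108
gripper_force: 19.9
time_s: 12.3
position: [0.6192, 0.1521, 0.0491]
tool_rot: [[-0.999, -0.049, -0.005], [-0.049, 0.999, 0.002], [0.005, 0.002, -1.0]]
ft_force: [1.7, 6.7, -24.6]
grip_width: 0.0111
gripper_force: 19.8
```

```bash
python3 -m jog '[[0,0,0,0,0,0,30],[0,0,0,0,0,0,30],[0,0,0,0,0,-0.03,30],[0,0,0,0,0,-0.03,30],[0,0,0,0,0,-0.04,30],[0,0,0,0.04,0,-0.02,30],[0,0,0,0.04,0,0,0],[0,0,0,0,0,0,0]]'
python3 - <<'E'
from rig import optics
import cv2,pickle
d=optics.get_image('wrist');pickle.dump(d,open('w4.pkl','wb'))
cv2.imwrite('pics/w4.png',cv2.resize(d['pixels'][160:320,205:355,::-1],(562,600),interpolation=cv2.INTER_CUBIC))
E
```

```text
time_s: 13.3
position: [0.5392, 0.1469, 0.1734]
tool_rot: [[-0.999, -0.048, 0.002], [-0.048, 0.999, -0.0], [-0.002, -0.0, -1.0]]
ft_force: [-0.5, -0.6, 0.7]
grip_width: 0.0
gripper_force: 0.0
```

View pics/w4.png

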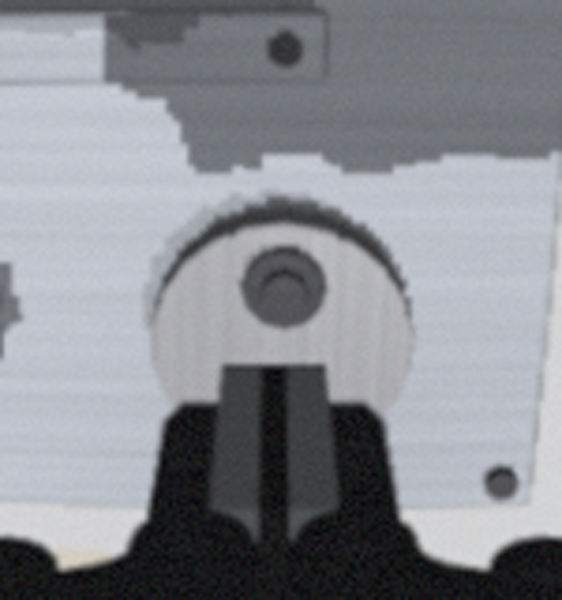

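In this crop the closed fingers hide the pin, but the disc edges are at x = 151 and 414 (y about 345), the hub is at (284,286), and the arm bolt is at (286,48). I'll use the disc to get the angle.

```bash
python3 - <<'E'
from h import *
d=pickle.load(open('w4.pkl','rb'))
R=lambda u,z:ray(d,np.array(u)/3.75+[205,160],z)
an=lambda v:np.degrees(np.arctan2(v[1],v[0]))
h=R((284,286),.034);b=R((286,48),.034);e=(R((151,345),.026)+R((413.5,345),.026))/2
print('hub',h,'yaw',an(h-b),'centre y',e,'d',an(e-h), 'diam',R((151,345),.026)-R((413.5,345),.026))
y=np.radians(2.45);n=np.array([-np.sin(y),np.cos(y)]);print('lateral mm',(e-h)@n*1000,'cam err deg',np.degrees((e-h)@n/.018))
E
```

```text
hub [0.57693404 0.15182373] yaw 2.47878402437986 centre y [0.59733554 0.15252497] d 1.9685772206863004 diam [ 0.00326897 -0.06910844]
lateral mm -0.1715210672914155 cam err deg -0.5459685140765277
```

The cam is now within about 1° of square. Next I'll go behind the end plate at about (0.491, 0.018) with the fingers shut and descend.

```bash
python3 -m jog '[[0,0,0,0.0226,-0.0316,0,0],[0,0,0,0.0226,-0.0316,0,0],[0,0,0,0.0226,-0.0316,0,0],[0,0,0,0.0226,-0.0316,0,0],[0,0,0,0,0,0.03,0],[0,0,0,0,0,0.03,0],[0,0,0,0,0,0.03,0],[0,0,0,0,0,0.022,0],[0,0,0,0,0,0,0]]'
python3 - <<'E'
from rig import optics
import cv2,pickle
d=optics.get_image('wrist');pickle.dump(d,open('w5.pkl','wb'))
cv2.imwrite('pics/w5.png',cv2.resize(d['pixels'][:,:,::-1],(800,600),interpolation=cv2.INTER_CUBIC))
E
```

```text
time_s: 14.48
position: [0.4572, 0.016, 0.0587]
tool_rot: [[-0.999, -0.048, -0.001], [-0.048, 0.999, 0.0], [0.001, 0.0, -1.0]]
ft_force: [0.3, 1.5, 1.1]
grip_width: 0.0002
gripper_force: 0.0
```

View pics/w5.png

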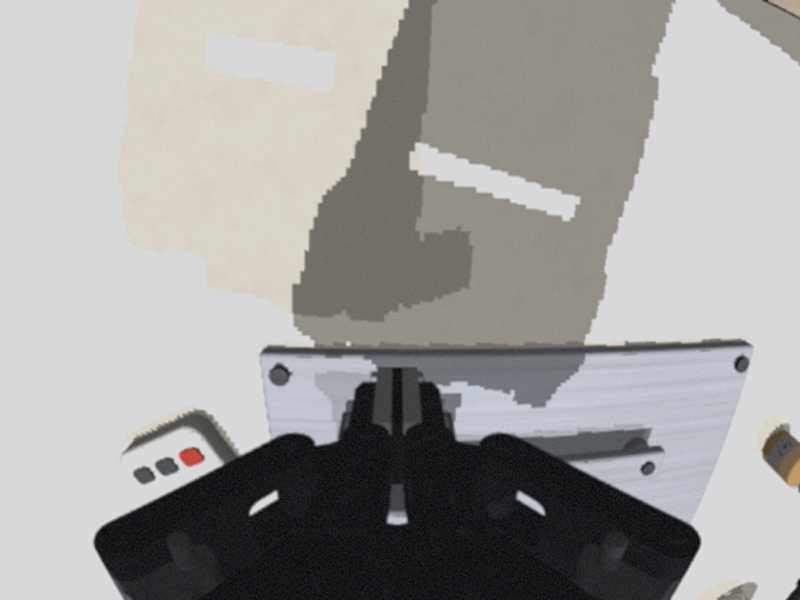

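The wrist picture shows the fingers at (397,380) behind the carriage, roughly central, with nothing touching. Now I'll push forward in small steps.

```bash
python3 -m jog '[[0,0,0,-0.006,0,0,0],[0,0,0,-0.006,0,0,0],[0,0,0,-0.005,0,0,0],[0,0,0,-0.004,0,0,0],[0,0,0,-0.004,0,0,0],[0,0,0,0,0,0,0]]'
python3 -m jog '[[0,0,0,-0.004,0,0,0],[0,0,0,-0.004,0,0,0],[0,0,0,-0.004,0,0,0],[0,0,0,-0.004,0,0,0],[0,0,0,-0.004,0,0,0],[0,0,0,-0.004,0,0,0],[0,0,0,0,0,0,0]]'
```

```text
time_s: 15.28
position: [0.4816, 0.0176, 0.0593]
tool_rot: [[-0.999, -0.048, -0.0], [-0.048, 0.999, 0.0], [0.0, 0.0, -1.0]]
ft_force: [1.0, -0.7, -0.5]
grip_width: -0.0001
gripper_force: 0.0
time_s: 16.15
position: [0.5061, 0.0187, 0.0594]
tool_rot: [[-0.999, -0.048, 0.001], [-0.048, 0.999, -0.0], [-0.001, -0.0, -1.0]]
ft_force: [-0.2, -0.0, -0.6]
grip_width: 0.0002
gripper_force: 0.0
```

```bash
python3 -m jog '[[0,0,0,-0.003,0,0,0],[0,0,0,-0.003,0,0,0]]'
python3 -m jog '[[0,0,0,-0.003,0,0,0],[0,0,0,-0.002,0,0,0]]'
python3 - <<'E'
from rig import optics
import cv2,pickle
d=optics.get_image('top');p=d['pixels'][195:285,192:312,::-1]
cv2.imwrite('pics/top1.png',cv2.resize(cv2.convertScaleAbs(p,alpha=1.3),None,fx=6.5,fy=6.5,interpolation=cv2.INTER_CUBIC))
E
```

```text
time_s: 16.4
position: [0.5115, 0.019, 0.0594]
tool_rot: [[-0.999, -0.048, -0.0], [-0.048, 0.999, -0.0], [0.0, -0.0, -1.0]]
ft_force: [-2.3, -1.7, 0.5]
grip_width: -0.0001
gripper_force: 1.3
time_s: 16.65
position: [0.5165, 0.0192, 0.0594]
tool_rot: [[-0.999, -0.048, -0.0], [-0.048, 0.999, -0.0], [0.0, -0.0, -1.0]]
ft_force: [-9.2, -3.1, 4.0]
grip_width: 0.0
gripper_force: 4.9
```

View pics/top1.png

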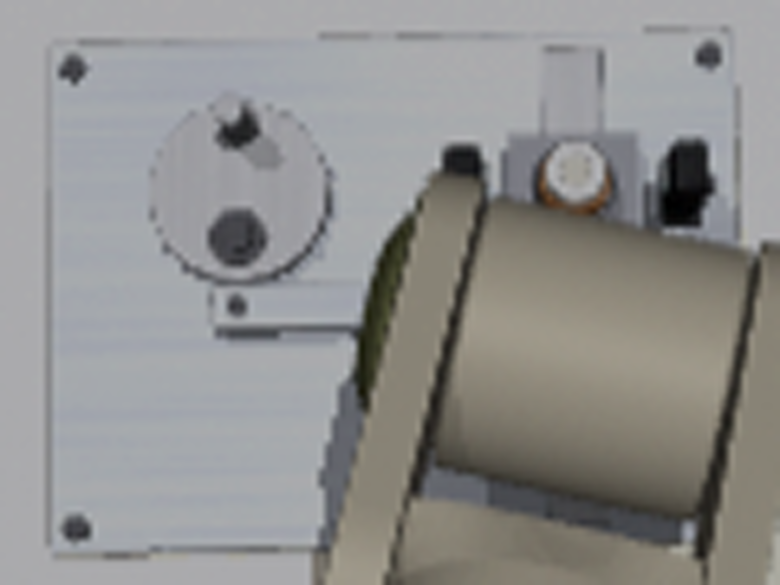

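The top crop shows the arm bolt moved from (239,399) to (237,306), about 36 mm. The vial cap is at (577,170) between the posts and the cam pin points away from the roller. I'll press a little more to confirm the stop.

```bash
python3 -m jog '[[0,0,0,-0.002,0,0,0],[0,0,0,-0.002,0,0,0],[0,0,0,0,0,0,0]]'
```

```text
time_s: 17.08
position: [0.5165, 0.0192, 0.0592]
tool_rot: [[-0.999, -0.049, -0.009], [-0.049, 0.999, -0.001], [0.009, -0.0, -1.0]]
ft_force: [-20.7, -5.7, 13.8]
grip_width: 0.0001
gripper_force: 10.6
```

The carriage is against its stop: position unchanged, force up to 21 N. I'll back off, lift clear and hand in.

```bash
python3 -m jog '[[0,0,0,0.01,0,0,0],[0,0,0,0.02,0,0,0],[0,0,0,0.03,0,0,0],[0,0,0,0,0,-0.04,0],[0,0,0,0,0,-0.04,0],[0,0,0,0.03,0,-0.03,0],[0,0,0,0,0,0,0]]'
python3 - <<'E'
from h import *
from rig import optics
d=optics.get_image('top');p=d['pixels']
print('home check: bolt darkest px (crop)', )
c=p[235:250,224:235].mean(2);i=np.unravel_index(c.argmin(),c.shape);print((i[1]+224-192)*6.5,(i[0]+235-195)*6.5)
from rig import job
print(job.close_job())
E
```

```text
time_s: 17.95
position: [0.4306, 0.0152, 0.1711]
tool_rot: [[-0.999, -0.048, 0.005], [-0.048, 0.999, -0.001], [-0.005, -0.001, -1.0]]
ft_force: [0.3, -1.2, -0.6]
grip_width: 0.0001
gripper_force: 0.0
home check: bolt darkest px (crop)
240.5 260.0
the job is handed in; nothing more can be done
None
```

The job is handed in: I turned the cam to within about 1° of square to the roller, then pushed the carriage about 36 mm onto its stop with the vial between the posts, in 18 of the 56 s. I took no picture to check it after backing off.

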